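# Wedge a rocking gauge stand

### The job

The gauge stand rocks because the foot at its corner nearest the wooden wedge is short and does not reach the bench. Slide the wedge along the bench, thin end first, under that short foot until it is snug and the plate no longer rocks but still stands level, then leave the wedge and press down firmly with the fingertips on the plate's corner right above that foot to check that it holds. Only push and press, lift nothing, and leave the stand where it is and the wedge under the foot; do not disturb the things lying around.

Things in the scene. Friction and masses are not known exactly. Their poses are not given: they have to be found in the camera images.
- stand: Loose 3 kg gauge stand: dark steel plate 200 (x) x 180 (y) x 16 mm, on four domed black feet (radius 12) at (+-80, +-70) mm; a post 210 mm high with a dial gauge stands near the +x, +y corner. Origin: under the plate's middle, on the bench surface; z up. Plate underside 26 mm, top 43 mm above the bench. The foot at (-80, -70) is short. Starts at yaw -0.05 to 0.3.
- short_foot (a point): Lowest point of the short foot's dome, 7 mm above the bench. Unwedged, about 3 N or more down on this corner tips the plate until the foot meets the bench; to jack the foot up takes about 13 N on it.
- corner_top (a point): Point on the plate's top face right above the short foot, 43 mm above the bench: the place to press, with some 5 to 15 N, for about a second.
- wedge: Light wood wedge 110 (x) x 50 (y) mm, 90 g, flat on the bench, on the stand's -y side, toe roughly towards the short foot. Origin: middle of its underside. +x points to the toe (x = +55, 2 mm thick); the top rises evenly to 18 mm at the heel (x = -55). It is 7 mm thick at x = +21: the foot bears when over that point, give or take a few mm; 10 mm further jacks the plate up.
- wedge_heel (a point): Middle of the wedge's heel, an upright flat face 50 mm wide, 9 mm above the bench: push here. Sliding takes about 1 N; once the foot bears the push rises steeply. 3 to 6 N is snug; from about 8 N the wedge shoves the whole stand along the bench.
- flat_strip: Flat strip of wood 30 x 120 x 9 mm, not tapered; a bystander. Origin: middle of its underside.
- tape_measure: Yellow tape measure 33 x 81 x 64 mm, a bystander.
- pencil: Carpenter's pencil, 143 mm long, a bystander.
- screwdriver_1: Yellow screwdriver, 173 mm long, a bystander.
- spanner_13: Spanner, 157 mm long, a bystander.
- film_pot: Small black pot, 34 mm across, 53 mm high, a bystander.
Things that resemble listed ones, but are neither listed nor needed, are in the scene too. Several things have the shape of the wedge; the one meant has the colours described above.

How it is judged:
By the outcome, as a careful person would: the job done as asked, in the order asked, and still so for the second after the job is handed in, with the robot touching nothing.
It also fails if it takes over 48 s, if anything falls off the work surface, if the arm or the gripper's body presses on something with over 40 N, if the wrist force passes 120 N, or if a joint passes its speed limit or range.

### The arm

A 7-joint arm with a two-finger parallel gripper is mounted at the origin on a cart in front of the work surface, level with it; the furniture and walls round the work are solid. World frame = base frame: x ahead of the robot, y to its left, z up, the work surface at z = 0. Lengths are in m, angles in rad, forces in N, time in s.
With the tool pointing down it reaches from about 0.35 to 0.9 m from the base axis. Payload 7.2 kg.
Tool frame: the origin (TCP) lies on the mounting face of the last link; the fingertips stand 182 mm ahead of it and the grasp point (between the pads) lies 163 mm ahead of it (arm.grasp_offset is the distance from the TCP to the grasp point, in m); z points along the fingers, y is the line along which they close (so a half turn about z gives the same grasp; the last joint's range is limited). The gripper opens to 88 mm and grips with 3 to 60 N. Pads are 20 mm wide; open, the fingers measure 115 mm over their backs; the gripper's body (75 mm by 178 mm) begins 61 mm behind the grasp point.
Start: joints at [-1.376, 0.411, -0.013, 1.596, 0.006, 1.134, -0.082], TCP at [0.162, 0.604, 0.405] pointing down, gripper open.
Joint ranges: [-2.95, 2.95], [-0.29, 1.99], [-1.47, 1.44], [0.14, 2.54], [-1.03, 4.17], [0.13, 1.85], [-2.86, 2.86]. Speed limits (rad/s): [2.39, 2.39, 3.01, 3.01, 3.14, 3.14, 3.14].

### API

Orientations are given as a rotation vector (axis times angle).
In Python, from plant import arm gives the robot as it stands. The module is installed in compiled form; this text tells all that it offers.
- The arm moves only by the tool move_arm, never from a script. Its argument "rows" is one flat list of numbers, 7 for each row, row after row: the shift along the tool's x, y, z in cm, then the turn, a rotation vector about the tool's x, y, z in rad, then the gripper command: -1 is shut, 1 is fully open, values between are in proportion. A call has 1 to 12 rows; each row is the pose to reach, as a shift and turn from the pose commanded when the call began, along the tool's axes at that moment; what a row does not reach only later rows make up. A row lasts 1/12 s, in which the tool goes at most 41.7 mm and 7.16 degrees, less where a joint would pass 70% of its speed; a pose out of reach is approached as far as the arm can. A call with a gripper value outside its range is refused whole. The fingers move at their own pace and stop on an object; "squeeze" is the grip in N (left out, the last holds). Time passes only in rows, so rows that repeat a pose let the fingers close. It gives the time, the measured TCP pose, the force, the opening and the grip force at its end, in the units of the state.
- arm.state(): the state, without advancing time (a new reading comes with each control period).
- arm.camera(name): name is "side" or "top" or "wrist"; returns (picture, depth): 384x512x3 uint8, red, green, blue; 384x512 float32, m along the optical axis (not along the pixel's ray), 0 where there is no reading.
- arm.camera_params(name): a dict with "mtx" (3x3 intrinsics, pixels), "R" (3x3) and "t" (3): a world point X has camera coordinates R X + t. Camera axes: x right, y down, z forward; pixel columns grow to the right and rows downward; lengths in m; the calibration is good to about 2 mm. A picture is of the moment at which its call begins: read the wrist's pose just before it. camera_params takes no time and is no camera call; for the wrist camera it gives the pose at the moment of the call.
- arm.close_job(): hands the job in; it is judged then, once.
Trained networks look in the newest picture that a camera, given by its name, has taken for a name from the list of things; names that differ only in an ending like _2 or _b are one class to them, and where a whole thing is asked for, a point or a joint stands for the part that bears it (a point fixed in the world has none). Each returns a list of dicts, best first, with "conf" (0 to 1); they miss things now and then, are a little off and sometimes report something else, mostly with a low value. They report only what shows in the picture. A call takes as long as a camera call. They do not tell look-alikes from the thing itself.
- arm.recognise(camera, thing): "pixel" ([column, row] in pixels, amid what is visible of it).
The state is a dict: "time": time; "joint_pos": joint angles; "joint_vel": joint speeds; "joint_efforts": joint torques, N m; "tcp_pos": TCP position; "tool_rot": TCP orientation; "force": force on the tool from outside, world axes, zero at the start; "torque": the same for the moment, N m; "grip_width": finger opening in m; "grip_force": force on a finger pad.
Only numpy, scipy, OpenCV 4.12 (cv2) and the standard library are available. Lean on these libraries where they do the work, as an engineer would, in place of code of your own. Each camera call takes 0.05 s, during which the arm holds its last target. There are 200 camera calls.

## Working session

There is one attempt and no reset: what is moved stays moved. The work goes in short steps, Python scripts to look and compute and a tool call to move; the robot and the scene stay as the last step left them, time stands still between calls to the robot, and variables do not carry over. Pictures are saved under pics/ and viewed, at most 10 in all, crops included, and the job is handed in when it is done.

Besides the shell and the picture viewer there is one more tool, called after ">>>" as name(argument=value, ...), one argument or row to a line, values as JSON. move_arm: Moves the arm, as the interface text tells. Its arguments: {"type":"object","properties":{"rows":{"type":"array","items":{"type":"number"}},"squeeze":{"type":"number"}},"required":["rows"]}

```bash
mkdir -p pics; cat > h.py <<'E'
import numpy as np,cv2
from plant import arm
def snap(c,f):
    p,d=arm.camera(c); cv2.imwrite(f'pics/{f}.png',p[:,:,::-1]); np.savez(f'pics/{f}.npz',p=p,d=d,**arm.camera_params(c)); return p,d
def world(f,px,z=None):
    q=np.load(f'pics/{f}.npz'); u,v=px; K,R,t=q['mtx'],q['R'],q['t']
    r=np.linalg.solve(K,[u,v,1.])
    if z is None: return R.T@(r*q['d'][int(round(v)),int(round(u))]-t)
    o=-R.T@t; w=R.T@r; return o+w*(z-o[2])/w[2]
E
python3 - <<'E'
from h import *
s=arm.state();print(s['time'],s['tcp_pos'],s['tool_rot'],s['force'],s['grip_width'])
for c in('top','side'):
    snap(c,c+'0')
    for n in('stand','wedge','flat_strip','short_foot','wedge_heel','corner_top'):
        print(c,n,[(np.round(r['pixel']),round(r['conf'],2),np.round(world(c+'0',r['pixel']),3)) for r in arm.recognise(c,n)[:4]])
a=np.hstack([cv2.imread('pics/top0.png'),cv2.imread('pics/side0.png')]);
E
```

```text
0.0 [0.16234687 0.60331573 0.40380694] [-4.11613398e-01 -3.11438305e+00  2.56752799e-03] [ 0.38553839 -0.0473915   0.64468797] 0.08785947961036765
top stand [(array([217., 168.]), 0.76, array([0.583, 0.047, 0.042]))]
top wedge [(array([332., 187.]), 0.97, array([ 0.536, -0.341,  0.008])), (array([267., 183.]), 0.87, array([ 0.543, -0.119,  0.011])), (array([380., 251.]), 0.64, array([ 0.327, -0.499,  0.011]))]
top flat_strip [(array([210., 230.]), 0.71, array([0.379, 0.064, 0.009])), (array([269., 184.]), 0.19, array([ 0.539, -0.126,  0.008]))]
top short_foot [(array([211., 166.]), 0.71, array([0.589, 0.068, 0.042]))]
top wedge_heel [(array([267., 180.]), 0.77, array([ 0.554, -0.121,  0.009])), (array([334., 191.]), 0.76, array([ 0.524, -0.346,  0.01 ])), (array([211., 168.]), 0.7, array([0.58 , 0.067, 0.044])), (array([381., 251.]), 0.64, array([ 0.327, -0.502,  0.011]))]
top corner_top [(array([212., 167.]), 0.77, array([0.584, 0.063, 0.04 ])), (array([269., 185.]), 0.31, array([ 0.536, -0.127,  0.014]))]
side stand [(array([214., 216.]), 0.71, array([0.624, 0.103, 0.044]))]
side wedge []
side flat_strip []
side short_foot [(array([215., 211.]), 0.75, array([0.639, 0.073, 0.043]))]
side wedge_heel []
side corner_top [(array([212., 214.]), 0.55, array([0.641, 0.092, 0.042]))]
```

View pics/top0.png

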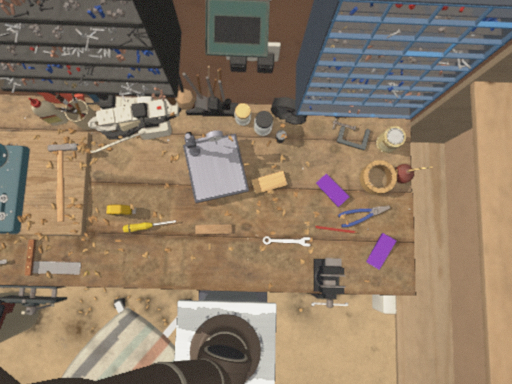

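View pics/side0.png

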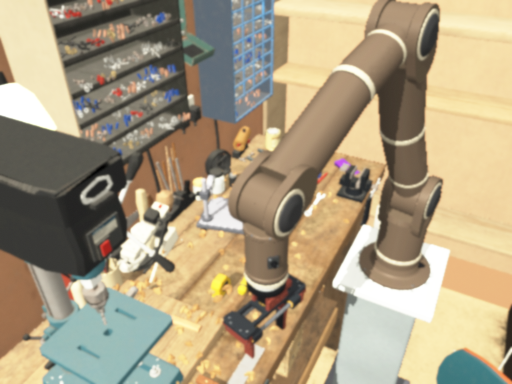

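```bash
python3 - <<'E'
from h import *
from scipy.spatial.transform import Rotation as Ro
s=arm.state();print(np.round(Ro.from_rotvec(s['tool_rot']).as_matrix(),3))
q=np.load('pics/top0.npz');K,R,t=q['mtx'],q['R'],q['t'];d=q['d']
v,u=np.mgrid[130:260,170:300]
P=(np.stack([u,v,1+0*u],-1)@np.linalg.inv(K).T*d[130:260,170:300,None]-t)@R
m=(abs(P[...,2]-.043)<.008)&(P[...,0]>.45)&(P[...,1]>-.09)&(P[...,1]<.2)
m=cv2.morphologyEx(m.astype('u1'),2,np.ones((5,5)))>0
print('plate',cv2.minAreaRect(P[m][:,:2].astype('f4')),m.sum())
hsv=cv2.cvtColor(q['p'],41)[130:260,170:300]
W=np.linalg.norm(P[...,:2]-[.541,-.12],axis=-1)<.1
m=W&(P[...,2]>.004)&(P[...,2]<.022)&(hsv[...,2]>150)
m=cv2.morphologyEx(m.astype('u1'),2,np.ones((3,3)))>0
print('wedge',cv2.minAreaRect(P[m][:,:2].astype('f4')),m.sum())
A=np.c_[P[m][:,:2],np.ones(m.sum())];print(np.linalg.lstsq(A,P[m][:,2],rcond=None)[0])
c=cv2.resize(q['p'][120:250,170:310],None,fx=5,fy=4.6,interpolation=2);cv2.imwrite('pics/c0.png',c[:,:,::-1])
E
```

```text
[[-0.966  0.26   0.   ]
 [ 0.26   0.966  0.   ]
 [-0.     0.    -1.   ]]
plate ((0.5823604464530945, 0.05443283170461655), (0.19971492886543274, 0.17971886694431305), 14.6997652053833) 2938
wedge ((0.529991865158081, -0.14499452710151672), (0.09499793499708176, 0.07632968574762344), 14.474424362182617) 351
[ 0.0282881  -0.1277053  -0.02112641]
```

View pics/c0.png

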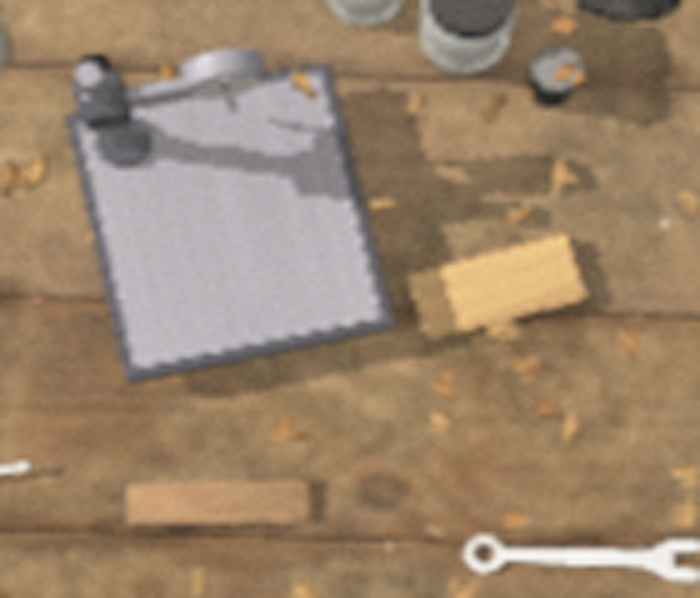

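>>> move_arm(
  rows=[-30,-35,0,0,0,1.04,-0.55,-30,-35,0,0,0,1.04,-0.55,-30,-35,0,0,0,1.04,-0.55,-30,-35,0,0,0,1.04,-0.55,-30,-35,0,0,0,1.04,-0.55,-30,-35,0,0,0,1.04,-0.55,-30,-35,0,0,0,1.04,-0.55,-30,-35,0,0,0,1.04,-0.55,-30,-35,0,0,0,1.04,-0.55,-30,-35,0,0,0,1.04,-0.55,-30,-35,0,0,0,1.04,-0.55,-30,-35,0,0,0,1.04,-0.55],
)

```text
time: 1.7
tcp_pos: [0.3634, 0.1814, 0.4052]
tool_rot: [1.914, 2.49, 0.001]
force: [-0.3, -0.5, -0.5]
grip_width: 0.0195
grip_force: 0.0
```

>>> move_arm(
  rows=[-36,4.5,0,0,0,0,-0.55,-36,4.5,0,0,0,0,-0.55,-36,4.5,0,0,0,0,-0.55,-36,4.5,0,0,0,0,-0.55,-36,4.5,0,0,0,0,-0.55,-36,4.5,0,0,0,0,-0.55,-36,4.5,0,0,0,0,-0.55,-36,4.5,0,0,0,0,-0.55,-36,4.5,0,0,0,0,-0.55,-36,4.5,0,0,0,0,-0.55,-36,4.5,0,0,0,0,-0.55],
)

```text
time: 2.62
tcp_pos: [0.5, -0.149, 0.4044]
tool_rot: [1.909, 2.495, -0.002]
force: [0.2, 1.8, -0.4]
grip_width: 0.0194
grip_force: 0.0
```

```bash
python3 - <<'E'
from h import *
s=arm.state();print(s['tcp_pos'],s['tool_rot'],s['force'])
snap('wrist','w1');q=np.load('pics/w1.npz');print(-q['R'].T@q['t'])
for n in('wedge','short_foot'): print(n,[(np.round(r['pixel']),r['conf']) for r in arm.recognise('wrist',n)])
E
```

```text
[ 0.50000269 -0.14904603  0.40441872] [ 1.90915887e+00  2.49474371e+00 -1.79366554e-03] [ 0.20315281  1.79202393 -0.39360495]
[ 0.48373069 -0.08091918  0.38440236]
wedge [(array([300., 160.]), 0.75), (array([248., 316.]), 0.73), (array([ 72., 342.]), 0.64)]
short_foot [(array([389.,  48.]), 0.7)]
```

View pics/w1.png

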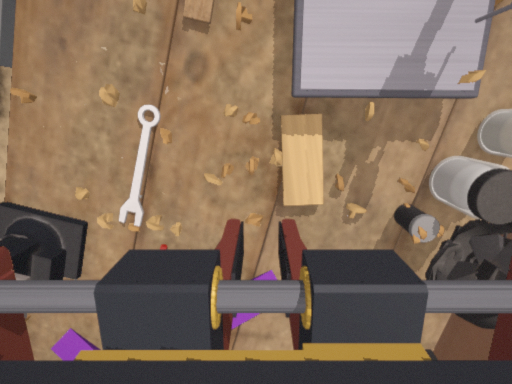

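Wrist view: the natural-wood wedge lies at columns 282–324, with its toe edge at row 115 and its heel at row 205. The plate's near corner is at (294, 97).

```bash
python3 - <<'E'
from h import *
f='w1';q=np.load('pics/w1.npz');p=q['p']
hsv=cv2.cvtColor(p,41);print(hsv[125,300],hsv[180,300],hsv[150,260],hsv[170,340])
m=cv2.inRange(hsv,(12,100,140),(28,255,255));m[:100]=0;m[215:]=0;m[:,:270]=0;m[:,335:]=0
m=cv2.morphologyEx(m,2,np.ones((5,5)));
n,l,st,c=cv2.connectedComponentsWithStats(m);print(st[1:])
# corners by hand, with proper heights
for nm,px,z in(('toeL',(282,115),.002),('toeR',(322,115),.002),('heelL',(283,205),.018),('heelR',(324,205),.018),('plate',(294,97),.027),('plate top',(295,91),.043),('plateR',(447,97),.027)):
    print(nm,world(f,px,z))
K,R,t=q['mtx'],q['R'],q['t'];v,u=np.mgrid[0:100,280:500];P=(np.stack([u,v,1+0*u],-1)@np.linalg.inv(K).T*q['d'][:100,280:500,None]-t)@R
for c in(310,350,400,440):
    col=P[:,c-280];i=np.where(abs(col[:,2]-.043)<.005)[0];print(c,i[-1] if len(i) else 0,col[i[-1]] if len(i) else 0)
for r in(20,50,80):
    row=P[r];i=np.where(abs(row[:,2]-.043)<.005)[0];print(r,i[0]+280,row[i[0]])
big=cv2.resize(p[80:220,250:350],None,fx=5,fy=4.2);cv2.imwrite('pics/c1.png',big[:,:,::-1])
E
```

```text
[ 17 114 177] [ 18 103 222] [ 15 110 158] [ 17  98 140]
[[ 270  114   54   92 3484]
 [ 270  140    8    6   46]
 [ 319  179    5   12   60]]
toeL [ 0.50975685 -0.07897554  0.002     ]
toeR [ 0.55650542 -0.06617707  0.002     ]
heelL [ 0.54063607 -0.18368763  0.018     ]
heelR [ 0.59015777 -0.17011775  0.018     ]
plate [ 0.5154925  -0.05685626  0.027     ]
plate top [ 0.51332276 -0.05182594  0.043     ]
plateR [ 0.68016023 -0.01178217  0.027     ]
310 96 [ 0.53068526 -0.05217044  0.0395515 ]
350 96 [ 0.57200174 -0.04089648  0.04031927]
400 97 [ 0.62459712 -0.02751729  0.0392315 ]
440 97 [ 0.66572691 -0.01629452  0.04005908]
20 294 [0.49266931 0.01409537 0.03848401]
50 293 [ 0.49980722 -0.01330117  0.03944513]
80 293 [ 0.50823743 -0.04159156  0.04079966]
```

View pics/c1.png

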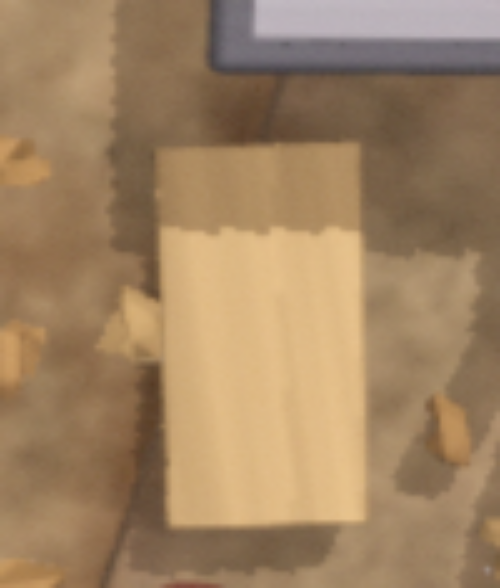

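```bash
python3 - <<'E'
from h import *
for f in('w1','top0'):
    q=np.load(f'pics/{f}.npz');K,R,t,d=q['mtx'],q['R'],q['t'],q['d'];v,u=np.mgrid[0:384,0:512]
    P=((np.stack([u,v,1+0*u],-1)@np.linalg.inv(K).T*d[...,None]-t)@R)
    ok=(d>0)
    if f=='w1': ok&=(v<215)|(u>430)
    P=P[ok]; e=np.array([-.293,.956]);n=np.array([.956,.293])
    D=P[:,:2]-[.565,-.177];a=D@e;b=D@n
    for bl,bh in((-.13,-.09),(-.09,.0),(0,.09),(.09,.11),(.11,.14),(.14,.2)):
        for al,ah in((-.2,-.08),(-.08,.0),(0,.08),(.08,.15),(.15,.25)):
            k=(b>bl)&(b<bh)&(a>al)&(a<ah); print(f,bl,bh,al,ah,round(P[k,2].max(),3) if k.any() else None) if k.any() and P[k,2].max()>.06 else 0
E
```

```text
w1 -0.09 0.0 0 0.08 0.342
w1 0 0.09 0 0.08 0.322
w1 0.14 0.2 -0.2 -0.08 0.123
w1 0.14 0.2 -0.08 0.0 0.09
w1 0.14 0.2 0 0.08 0.091
w1 0.14 0.2 0.08 0.15 0.06
w1 0.14 0.2 0.15 0.25 0.108
top0 0 0.09 -0.2 -0.08 0.774
top0 0.09 0.11 -0.2 -0.08 0.774
top0 0.09 0.11 -0.08 0.0 0.77
top0 0.11 0.14 -0.2 -0.08 0.732
top0 0.11 0.14 -0.08 0.0 0.769
top0 0.14 0.2 -0.2 -0.08 0.715
top0 0.14 0.2 -0.08 0.0 0.731
top0 0.14 0.2 0 0.08 0.595
top0 0.14 0.2 0.08 0.15 0.58
top0 0.14 0.2 0.15 0.25 0.642
```

>>> move_arm(
  rows=[-7.4,5.7,0,0,0,-0.033,-0.55,-7.4,5.7,0,0,0,-0.033,-0.55,-7.4,5.7,4,0,0,-0.033,-0.55,-7.4,5.7,8,0,0,-0.033,-0.55,-7.4,5.7,12,0,0,-0.033,-0.55,-7.4,5.7,16,0,0,-0.033,-0.55,-7.4,5.7,18,0,0,-0.033,-0.55,-7.4,5.7,18,0,0,-0.033,-0.55,-7.4,5.7,18,0,0,-0.033,-0.55,-7.4,5.7,18,0,0,-0.033,-0.55],
)

```text
time: 3.6
tcp_pos: [0.5753, -0.2034, 0.2265]
tool_rot: [1.861, 2.529, 0.002]
force: [-0.1, -0.1, 0.8]
grip_width: 0.0197
grip_force: 0.0
```

```bash
python3 - <<'E'
from h import *
snap('wrist','w2');s=arm.state();print(s['tcp_pos'],s['tool_rot'],s['force'],s['torque'])
E
```

```text
[ 0.57534661 -0.20362518  0.22689323] [1.86035845e+00 2.52787843e+00 2.38730111e-03] [ 0.16243455  0.75767326 -0.70983908] [-0.05919888  0.00214031  0.00426791]
```

View pics/w2.png

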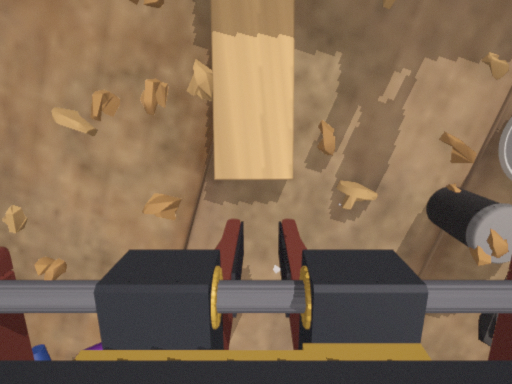

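>>> move_arm(
  rows=[0,0,2,0,0,0,-0.55,0,0,3.7,0,0,0,-0.55,0,0,3.7,0,0,0,-0.55,0,0,3.7,0,0,0,-0.55],
)

```text
time: 3.98
tcp_pos: [0.5748, -0.2038, 0.1889]
tool_rot: [1.862, 2.529, 0.001]
force: [-0.4, -0.5, -0.7]
grip_width: 0.0199
grip_force: 0.0
```

```bash
python3 - <<'E'
from h import *
for px in((215,178),(293,178)):print(world('w2',px,.018))
snap('wrist','w3');s=arm.state();print(s['tcp_pos'],s['tool_rot'],s['force'])
for c in(220,255,290):
  for r in (100,):
    print(world('w3',(c,r)))
E
```

```text
[ 0.54238666 -0.18551996  0.018     ]
[ 0.58938116 -0.17089587  0.018     ]
[ 0.57501588 -0.20405282  0.18938939] [1.86207757e+00 2.52797063e+00 1.37991050e-03] [0.43219862 0.79945708 0.68776494]
[ 0.53639656 -0.13924109  0.01198976]
[ 0.55286529 -0.13412033  0.01207045]
[ 0.56935624 -0.12897951  0.01174893]
```

>>> move_arm(
  rows=[0.5,0,0,0,0,0,-0.55,1,0,0,0,0,0,-0.55,1.5,0,0,0,0,0,-0.55,2,0,0,0,0,0,-0.55,2.5,0,0,0,0,0,-0.55,3,0,0,0,0,0,-0.55,3.5,0,0,0,0,0,-0.55,4,0,0,0,0,0,-0.55,4.5,0,0,0,0,0,-0.55,5,0,0,0,0,0,-0.55,5.5,0,0,0,0,0,-0.55,6,0,0,0,0,0,-0.55],
)

```text
time: 5.03
tcp_pos: [0.5565, -0.1461, 0.1876]
tool_rot: [-1.863, -2.529, 0.0]
force: [0.5, -0.1, 0.1]
grip_width: 0.0196
grip_force: 0.2
```

```bash
python3 - <<'E'
from h import *
snap('wrist','w4');s=arm.state();print(s['tcp_pos'],s['tool_rot'],s['force'])
E
```

```text
[ 0.55633474 -0.14504721  0.18742612] [-1.86145055e+00 -2.52938185e+00 -5.82694676e-04] [-1.12377261 -0.78243176 -0.37099146]
```

View pics/w4.png

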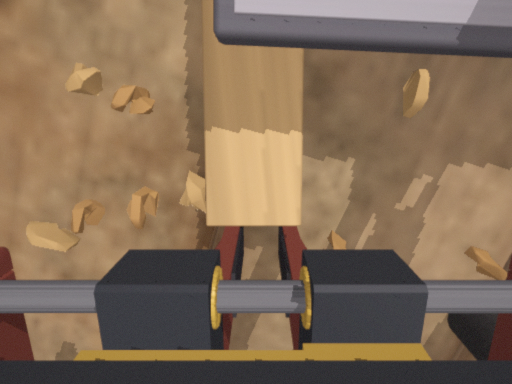

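```bash
python3 - <<'E'
from h import *
hl,hr=world('w4',(206,224),.018),world('w4',(300,224),.018);c1=world('w4',(216,40),.027);c2=world('w4',(500,54),.027)
h=(hl+hr)/2;x=(c2-c1)[:2];x/=np.hypot(*x);y=np.array([-x[1],x[0]]);F=c1[:2]+.02*x+.02*y
e=np.array([-.293,.956]);n=np.array([.956,.293]);D=F-h[:2]
print(h,c1,np.degrees(np.arctan2(x[1],x[0])),F,D@e,D@n, (arm.state()['tcp_pos'][:2]-h[:2])@e)
E
```

```text
[ 0.55098464 -0.13447825  0.018     ] [ 0.511372   -0.05711406  0.027     ] 14.7337134666751 [ 0.52562783 -0.03268515] 0.10474374792889762 0.005584270077319654 -0.011671497139981066
```

>>> move_arm(
  rows=[0.4,0,0,0,0,0,-0.55,0.8,0,0,0,0,0,-0.55,1.2,0,0,0,0,0,-0.55,1.6,0,0,0,0,0,-0.55,1.9,0,0,0,0,0,-0.55,2.1,0,0,0,0,0,-0.55,2.2,0,0,0,0,0,-0.55,2.2,0,0,0,0,0,-0.55],
)

```text
time: 5.75
tcp_pos: [0.5501, -0.1252, 0.1876]
tool_rot: [-1.863, -2.53, -0.0]
force: [0.1, 1.0, -0.3]
grip_width: 0.0199
grip_force: 0.0
```

```bash
cat > f.py <<'E'
from h import *
e=np.array([-.293,.956]);L=[]
for i in range(5):
    arm.camera('side');s=arm.state();L.append(np.r_[s['force'][:2]@e,s['force'][2],s['tcp_pos']])
L=np.array(L);print(s['time'],L.mean(0).round(4),L[:,0].round(1))
E
python3 f.py
```

```text
6.0 [-0.3145 -0.1698  0.5501 -0.1256  0.1876] [-0.7 -0.2 -0.4 -0.5  0.3]
```

>>> move_arm(
  rows=[0.1,0,0,0,0,0,-0.55,0.2,0,0,0,0,0,-0.55,0.3,0,0,0,0,0,-0.55,0.4,0,0,0,0,0,-0.55,0.5,0,0,0,0,0,-0.55,0.5,0,0,0,0,0,-0.55],
)

```text
time: 6.5
tcp_pos: [0.5487, -0.121, 0.1877]
tool_rot: [1.863, 2.529, -0.0]
force: [1.2, -2.0, -0.6]
grip_width: 0.0201
grip_force: 1.3
```

```bash
python3 f.py
```

```text
6.75 [-3.018  -0.592   0.5487 -0.121   0.1877] [-2.5 -3.  -2.1 -3.9 -3.6]
```

>>> move_arm(
  rows=[0.05,0,0,0,0,0,-0.55,0.1,0,0,0,0,0,-0.55,0.1,0,0,0,0,0,-0.55],
)

```text
time: 7.0
tcp_pos: [0.5484, -0.1201, 0.1877]
tool_rot: [1.863, 2.529, -0.0]
force: [1.4, -4.1, -1.1]
grip_width: 0.0195
grip_force: 2.2
```

```bash
python3 f.py
```

```text
7.25 [-4.8889 -1.106   0.5484 -0.1201  0.1877] [-5.4 -4.2 -4.  -4.8 -6.1]
```

>>> move_arm(
  rows=[-0.5,0,0,0,0,0,-0.55,-1.5,0,0,0,0,0,-0.55,-3,0,0,0,0,0,-0.55,-5,0,0,0,0,0,-0.55,-5,0,-4,0,0,0,-1,-5,0,-8,0,0,0,-1,-5,0,-12,0,0,0,-1,-5,0,-12,0,0,0,-1,-5,0,-12,0,0,0,-1],
)

```text
time: 8.0
tcp_pos: [0.5638, -0.168, 0.3099]
tool_rot: [1.861, 2.527, 0.004]
force: [-0.2, -0.3, -0.3]
grip_width: 0.0004
grip_force: 0.0
```

```bash
python3 - <<'E'
from h import *
snap('wrist','w5');s=arm.state();print(s['tcp_pos'],s['tool_rot'],s['force'])
E
```

```text
[ 0.56324061 -0.16745227  0.30810488] [1.86255359e+00 2.52987017e+00 2.31909889e-03] [ 0.00135563 -0.58125636 -1.1832075 ]
```

View pics/w5.png

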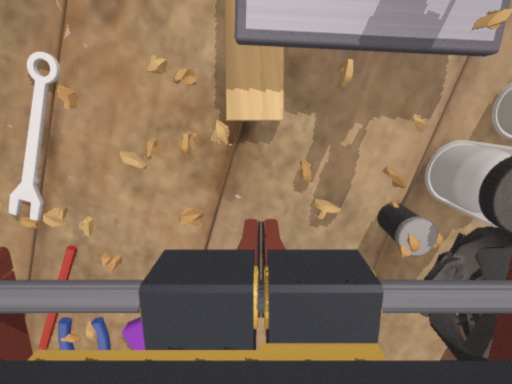

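The wedge is now under the plate's near corner, with its heel edge at row 118 (columns 226–284) and the corner at (237, 42).

```bash
python3 - <<'E'
from h import *
hl,hr=world('w5',(226.5,118),.018),world('w5',(284,118),.018);c1=world('w5',(237,42),.027);c2=world('w5',(498,53),.027)
h=(hl+hr)/2;x=(c2-c1)[:2];x/=np.hypot(*x);y=np.array([-x[1],x[0]]);F=c1[:2]+.02*x+.02*y
e=np.array([-.293,.956]);n=np.array([.956,.293]);D=F-h[:2]
s=arm.state();T=s['tcp_pos']
print(h,c1,np.degrees(np.arctan2(x[1],x[0])),F,D@e,D@n)
from scipy.spatial.transform import Rotation as Ro
print(T,Ro.from_rotvec(s['tool_rot']).inv().apply(np.r_[F,.225+.01]-T)*100)
E
```

```text
[ 0.54256257 -0.10834776  0.018     ] [ 0.51207825 -0.05712578  0.027     ] 15.106575147721964 [ 0.52617479 -0.03260461] 0.07721206605703294 0.006526030714597929
[ 0.56324061 -0.16745227  0.30810488] [13.97098654  0.45668414  7.32283142]
```

>>> move_arm(
  rows=[4,0.1,0,0,0,0,-1,8,0.2,0,0,0,0,-1,12,0.4,0,0,0,0,-1,13.9,0.4,0,0,0,0,-1,13.9,0.4,3,0,0,0,-1,13.9,0.4,5.5,0,0,0,-1,13.9,0.4,7,0,0,0,-1,13.9,0.4,7,0,0,0,-1,13.9,0.4,7,0,0,0,-1],
)

```text
time: 8.8
tcp_pos: [0.525, -0.0337, 0.2362]
tool_rot: [-1.862, -2.527, 0.005]
force: [-0.1, -0.7, 0.5]
grip_width: 0.0003
grip_force: 0.0
```

```bash
python3 f.py
```

```text
9.05 [-0.1737  0.1613  0.526  -0.0339  0.238 ] [ 0.8 -0.7  0.5 -0.6 -0.8]
```

Tips are about 13 mm above the plate; I'll lower slowly to contact.

>>> move_arm(
  rows=[0,0,0.5,0,0,0,-1,0,0,0.9,0,0,0,-1,0,0,1.1,0,0,0,-1,0,0,1.2,0,0,0,-1,0,0,1.3,0,0,0,-1,0,0,1.3,0,0,0,-1],
)

```text
time: 9.55
tcp_pos: [0.5257, -0.0336, 0.2244]
tool_rot: [-1.863, -2.529, 0.0]
force: [-0.4, 1.1, -1.1]
grip_width: 0.0003
grip_force: 0.0
```

```bash
python3 f.py
```

```text
9.8 [ 0.2702  0.0412  0.5258 -0.0337  0.2247] [-1.2  1.2  0.7  0.5  0.1]
```

>>> move_arm(
  rows=[0,0,0.1,0,0,0,-1,0,0,0.15,0,0,0,-1,0,0,0.2,0,0,0,-1,0,0,0.2,0,0,0,-1],
)

```text
time: 10.13
tcp_pos: [0.5259, -0.0339, 0.2237]
tool_rot: [-1.864, -2.529, -0.002]
force: [-4.1, 0.5, 14.8]
grip_width: 0.0002
grip_force: 7.4
```

```bash
python3 f.py
```

```text
10.3833 [ 1.4721 14.4458  0.5259 -0.0339  0.2237] [2.2 1.  1.3 1.7 1. ]
```

>>> move_arm(
  rows=[0,0,-0.05,0,0,0,-1,0,0,-0.05,0,0,0,-1,0,0,-0.05,0,0,0,-1,0,0,-0.05,0,0,0,-1,0,0,-0.05,0,0,0,-1,0,0,-0.05,0,0,0,-1,0,0,-0.05,0,0,0,-1,0,0,-0.05,0,0,0,-1,0,0,-0.05,0,0,0,-1,0,0,-0.05,0,0,0,-1,0,0,-0.05,0,0,0,-1,0,0,-0.05,0,0,0,-1],
)

```text
time: 11.38
tcp_pos: [0.5259, -0.0338, 0.2238]
tool_rot: [1.863, 2.529, 0.001]
force: [-3.2, 0.5, 9.5]
grip_width: 0.0003
grip_force: 4.6
```

```bash
python3 f.py
```

```text
11.6333 [ 1.0297  9.3672  0.5259 -0.0338  0.2238] [1.  0.3 0.5 1.6 1.6]
```

The corner holds at z ≈ 0.224 with 9–14 N on it for over 1 s. I'll lift off, back away and check.

>>> move_arm(
  rows=[0,0,-0.3,0,0,0,-1,0,0,-2,0,0,0,-1,0,0,-5,0,0,0,-1,0,0,-8.5,0,0,0,-1,-5,0,-8.5,0,0,0,-1,-10,0,-8.5,0,0,0,-1,-14,0,-8.5,0,0,0,-1,-14,0,-8.5,0,0,0,-1,-14,0,-8.5,0,0,0,-1,-14,0,-8.5,0,0,0,-1],
)

```text
time: 12.47
tcp_pos: [0.567, -0.1681, 0.3078]
tool_rot: [-1.866, -2.527, 0.001]
force: [0.2, -0.2, 0.1]
grip_width: 0.0004
grip_force: 0.0
```

```bash
python3 - <<'E'
from h import *
snap('wrist','w6');print(arm.state()['tcp_pos'],arm.state()['force'])
a=np.vstack([np.hstack([np.load(f'pics/{f}.npz')['p'][:220,180:] for f in('w5','w6')])]);cv2.imwrite('pics/cmp.png',a[:,:,::-1])
E
```

```text
[ 0.56705359 -0.16676609  0.30772451] [-0.34303972  1.0769743  -0.46374092]
```

View pics/cmp.png

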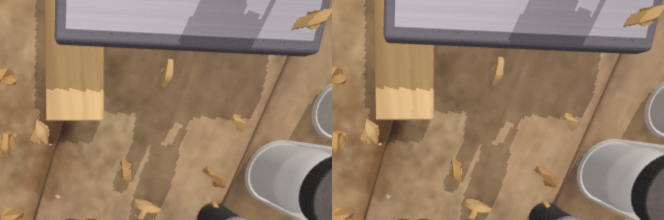

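The before and after views match: wedge heel at row 118 and plate corner at (237, 42) in both. Nothing has shifted, so I'm handing in.

```bash
python3 -c "
from plant import arm
print(arm.close_job())"
```

```text
the job is handed in; nothing more can be done
None
```

The wedge is snug under the short foot (pushed to about 4.9 N), the corner held firm under a 9–14 N press for over a second, the stand and wedge did not visibly shift, and the job is handed in.

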